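# Gather the loose vial caps in the tray's blue corner

## Task

Lift the sorting tray level by its grey bar, well clear of the bench, and tip it about 25 degrees towards its red corner until all four loose caps have run together there, which shows that none is stuck. Bring the tray back level in the air, then tilt it about 25 degrees towards its blue corner so that the caps all slide into that corner. Finish while holding the tray still in the air like that, blue corner lowest and the caps gathered in it; lose no cap and leave the other things on the bench alone.

Things in the scene. Friction and masses are not known exactly. Their poses are not given: they have to be found in the camera images.
- tray: White open tray, 210 (its x) by 150 mm (y), walls 50 high, walls and floor 4 thick, 0.3-0.6 kg, at any yaw. Origin: centre of underside, z up. A rigid grey carrying bar, 14 mm wide (y), 24 tall (93 to 117 above the underside), runs the whole length in x over the middle, on an upright at each short wall. The +x +y corner is blue, the opposite -x -y corner red (walls and a 40 mm floor patch)
- tray_grip (a point): Middle of the tray's carrying bar, where it balances: 105 mm above the centre of the tray's underside; pinch the bar from above, across its 14 mm width (the tray's y)
- tray_floor (a point): Centre of the tray's inner floor, 4 mm above the underside
- tray_blue (a point): Inside blue corner of the tray, at floor level: 101 mm in +x, 71 mm in +y and 4 mm up from the tray's origin
- tray_red (a point): Inside red corner of the tray, at floor level: 101 mm in -x, 71 mm in -y and 4 mm up from the tray's origin
- cap0: Loose green vial cap lying in the tray, a disc of 20 mm diameter, 12 mm high, 12 g; slippery (friction about 0.12 on the tray: it starts to slide at about 7 degrees, and runs freely at 20 and more). Origin: centre of its underside
- cap1: Loose orange vial cap lying in the tray, a disc of 20 mm diameter, 12 mm high, 12 g; slippery (friction about 0.12 on the tray: it starts to slide at about 7 degrees, and runs freely at 20 and more). Origin: centre of its underside
- cap2: Loose yellow vial cap lying in the tray, a disc of 20 mm diameter, 12 mm high, 12 g; slippery (friction about 0.12 on the tray: it starts to slide at about 7 degrees, and runs freely at 20 and more). Origin: centre of its underside
- cap3: Loose black vial cap lying in the tray, a disc of 20 mm diameter, 12 mm high, 12 g; slippery (friction about 0.12 on the tray: it starts to slide at about 7 degrees, and runs freely at 20 and more). Origin: centre of its underside
- media_bottle: Amber bottle with a blue cap, 60 mm diameter, 150 mm high, loose bystander. Origin: centre of its underside
- beaker: Clear beaker, 68 mm diameter, 85 mm high, loose bystander. Origin: centre of its underside
- dish: White shallow dish, 90 mm diameter, 16 mm high, loose bystander. Origin: centre of its underside
- tip_box: Blue pipette-tip box, 85 by 120 mm, 57 mm high with tips, loose bystander. Origin: centre of its underside
- jar: White jar with a red lid, 56 mm diameter, 75 mm high, loose bystander. Origin: centre of its underside

How it is judged:
On the way, in this order (a step that is already met when the one before it is completed fails the run):
1. the tray is lifted clear of the bench, level (height (world z) of each of tray_floor, tray_blue, tray_red above 0.03 m and contact force between tray and the fingers above 1 N and angle between tray's own z axis and vertical below 0.17 rad), for 0.2 s.
2. the tray, in the air, is tipped about 25 degrees (16 to 34) towards the red corner and all four caps lie in that corner (height (world z) of each of tray_floor, tray_blue, tray_red above 0.03 m and contact force between tray and the fingers above 1 N and angle between tray's own z axis and vertical between 0.28 and 0.6 rad and distance between each of cap0, cap1, cap2, cap3 and tray_red below 0.078 m and angle between tray's own x axis and vertical below 1.49 rad and angle between tray's own y axis and vertical below 1.49 rad), for 0.3 s.
3. the tray is level again (within 9 degrees), still in the air (height (world z) of each of tray_floor, tray_blue, tray_red above 0.03 m and contact force between tray and the fingers above 1 N and angle between tray's own z axis and vertical below 0.16 rad), for 0.2 s.
At the end, for the whole second after the job is handed in: Tray held still by the fingers alone, over 30 mm clear of the bench, tilted 16 to 34 degrees with blue corner lowest (its x and y axes each over 4.5 degrees down); all four caps at rest in the tray within 78 mm of the blue inside corner (height (world z) of each of tray_floor, tray_blue, tray_red above 0.03 m and contact force between tray and the fingers above 1 N and angle between tray's own z axis and vertical between 0.28 and 0.6 rad and distance between each of cap0, cap1, cap2, cap3 and tray_blue below 0.078 m and z of each of cap0, cap1, cap2, cap3 in the frame of tray below 0.05 m and contact force between tray and media_bottle below 0.3 N and contact force between tray and beaker below 0.3 N and contact force between tray and dish below 0.3 N and contact force between tray and tip_box below 0.3 N and contact force between tray and jar below 0.3 N and angle between tray's own x axis and vertical above 1.65 rad and angle between tray's own y axis and vertical above 1.65 rad and linear speed of each of tray, cap0, cap1, cap2, cap3 below 0.03 m/s and angular speed of tray below 0.15 rad/s); the arm keeps its last pose, push and grip.
It fails at once if a cap leaves the tray (z of any of cap0, cap1, cap2, cap3 in the frame of tray above 0.06 m or distance between any of cap0, cap1, cap2, cap3 and tray_floor above 0.15 m).
It fails at once if the tray is tipped more than 45 degrees (angle between tray's own z axis and vertical above 0.785 rad).
It fails at once if a bystander is moved more than 25 mm or knocked over (distance of any of media_bottle, beaker, dish, tip_box, jar from where it was at the start of the episode above 0.025 m or angle between any of media_bottle, beaker, dish, tip_box, jar's own z axis and vertical above 0.5 rad).
It also fails if it takes over 48 s, if anything falls off the work surface, if the arm or the gripper's body presses on something with over 40 N, if the wrist force passes 120 N, or if a joint passes its speed limit or range.

## Robot

A 7-joint arm with a two-finger parallel gripper is mounted at the origin on the work surface. World frame = base frame: x ahead of the robot, y to its left, z up, the work surface at z = 0. Lengths are in m, angles in rad, forces in N, time in s.
With the tool pointing down it reaches from about 0.425 to 0.925 m from the base axis. Payload 6.8 kg.
Tool frame: the origin (TCP) lies on the centre line of the jaws, within the pads' length; the fingertips stand 25 mm ahead of it and the grasp point (between the pads) lies 6 mm ahead of it; z points along the fingers, y is the line along which they close (so a half turn about z gives the same grasp; the last joint's range is limited). The gripper opens to 85 mm and grips with 20 to 120 N. Pads are 22 mm wide; open, the fingers measure 114 mm over their backs; the gripper's body (76 mm by 85 mm) begins 54 mm behind the grasp point. The pads swing forward as they close: fully open they stand 13 mm farther back than shut.
Start: joints at [-0.108, 0.477, 0.022, 1.555, -0.011, 1.109, -0.083], TCP at [0.675, 0, 0.256] pointing down, gripper open.
Joint ranges: [-2.96, 2.96], [-0.34, 2.1], [-1.41, 1.46], [0.24, 2.44], [-1.37, 4.51], [0.17, 1.92], [-2.96, 2.96]. Speed limits (rad/s): [2.39, 2.39, 3.14, 3.14, 3.14, 3.14, 3.14].

## Interface

Orientations are given as a rotation vector (axis times angle).
In Python, from bench import telemetry, grab_frame, job gives the robot as it stands.
- The arm moves only by the tool apply_moves, never from a script. Its argument "rows" is a list of rows, each a list of 2 entries, a list of its own where there are three numbers: the shift along the tool's x, y, z each as a share of 250 mm, from -1 to 1, then the turn, a rotation vector about the tool's x, y, z each as a share of pi rad, from -1 to 1. A call has 1 to 10 rows; each row is the pose to reach, as a shift and turn from the pose commanded when the call began, along the tool's axes at that moment, turning the shorter way round; what a row does not reach only later rows make up. A row lasts 1/8 s, in which the tool goes at most 62.5 mm and 10.7 degrees, less where a joint would pass 70% of its speed; a pose out of reach is approached as far as the arm can. A call with a number of a shift or a turn outside -1 to 1 is refused whole. A call with a gripper value outside its range is refused whole. "jaw" is the gripper's target within -1 to 1 (fully open at 1, half-way at 0, shut at -1), set as the call begins (left out, the last holds). The fingers move at their own pace and stop on an object; "newtons" is the grip in N (left out, the last holds). Time passes only in rows, so rows that repeat a pose let the fingers close. It gives the time, the measured TCP pose, the force, the opening and the grip force at its end, in the units of the state.
- telemetry.get_obs(): the state, without advancing time (a new reading comes with each control period).
- grab_frame(name): name is "scene" or "side" or "wrist"; returns a dict with "frame" (480x640x3 uint8, red, green, blue), "vertical_fov" (degrees; the focal length in pixels is half the picture's height over the tangent of half this angle, whatever the lens; pixels are square), "cx", "cy" (the principal point, pixels), "origin" and "attitude" of the camera in the world. Camera axes: x right, y up, looking along -z (the intrinsics and any distortion apply to the point x, -y, -z); pixel columns grow to the right and rows downward; lengths in m; the calibration is good to about 2 mm. The wrist camera is an equidistant fisheye: a pixel r from the principal point sees the ray r / f radians off the axis. A picture is of the moment at which its call begins. There is no depth.
- job.hand_in(): hands the job in; it is judged then, once.
The state is a dict: "clock": time; "joints": joint angles; "qvel": joint speeds; "tau": joint torques, N m; "tcp_pos": TCP position; "orientation": TCP orientation; "contact_force": force on the tool from outside, world axes, zero at the start; "moment": the same for the moment, N m; "grip_width": finger opening in m; "gripper_force": force on a finger pad.
Only numpy, scipy, OpenCV 4.12 (cv2) and the standard library are available. Lean on these libraries where they do the work, as an engineer would, in place of code of your own. Each camera call takes 0.05 s, during which the arm holds its last target. There are 200 camera calls.

## Working session

There is one attempt and no reset: what is moved stays moved. The work goes in short steps, Python scripts to look and compute and a tool call to move; the robot and the scene stay as the last step left them, time stands still between calls to the robot, and variables do not carry over. Pictures are saved under pics/ and viewed, at most 10 in all, crops included, and the job is handed in when it is done.

Besides the shell and the picture viewer there is one more tool, called after "Call:" as name(argument=value, ...), one argument or row to a line, values as JSON. apply_moves: Moves the arm, as the interface text tells. Its arguments: {"type":"object","properties":{"rows":{"type":"array"},"jaw":{"type":"number"},"newtons":{"type":"number"}},"required":["rows"]}

```bash
mkdir -p pics; ls; cat > h.py <<'E'
import numpy as np, cv2
from scipy.spatial.transform import Rotation as R
from bench import telemetry, grab_frame, job
def snap(n,fn):
    d=grab_frame(n); cv2.imwrite('pics/'+fn,d['frame'][:,:,::-1]); np.save('pics/'+fn+'.npy',d,allow_pickle=True); return d
def att(d):
    a=np.array(d['attitude']); return a if a.shape==(3,3) else R.from_rotvec(a).as_matrix() if a.size==3 else None
def ray(d,u,v,fish=False):
    f=240/np.tan(np.radians(d['vertical_fov'])/2); x=(u-d['cx'])/f; y=(v-d['cy'])/f
    if fish:
        r=np.hypot(x,y); s=np.sin(r)/max(r,1e-9); q=np.array([x*s,-y*s,-np.cos(r)])
    else: q=np.array([x,-y,-1])
    return att(d)@q
def onz(d,u,v,z,fish=False):
    q=ray(d,u,v,fish); o=np.array(d['origin']); return o+q*(z-o[2])/q[2]
E
python3 - <<'E'
from h import *
for n in ['scene','wrist']:
    d=snap(n,n+'0.png'); print({k:v for k,v in d.items() if k!='frame'})
print(telemetry.get_obs())
E
```

```text
pics
{'vertical_fov': 56.79423343867944, 'cx': 319.6760527812867, 'cy': 242.12934919817565, 'origin': array([ 1.21204174, -0.05496141,  0.5385244 ]), 'attitude': array([0.81912669, 0.72848125, 1.33821027])}
{'vertical_fov': 65.70646984690485, 'cx': 319.6218137316895, 'cy': 236.84249872501337, 'origin': array([0.67561386, 0.0706056 , 0.37194766]), 'attitude': array([-0.27853423,  0.00155931,  0.00031482])}
{'clock': 0.1, 'joints': array([-0.1080777 ,  0.47770402,  0.02237206,  1.55635553, -0.01145818,
        1.10929377, -0.08314775]), 'qvel': array([-0.00015652, -0.0003168 ,  0.00035877, -0.00269154,  0.00022319,
        0.00052236, -0.00045382]), 'tau': array([ 5.69385389e-03, -5.97765398e+01,  1.61440808e+00, -2.81952703e+01,
        1.29656185e-02,  5.02699884e-03, -1.13572563e-05]), 'tcp_pos': array([ 6.74508462e-01, -5.24191244e-05,  2.55431239e-01]), 'orientation': array([-2.22077756e+00, -2.22064981e+00,  1.99046710e-03]), 'contact_force': array([-0.60489889,  0.634274  , -0.2169446 ]), 'moment': array([-0.04495235,  0.01706153, -0.02458257]), 'gripper_force': 0.0, 'grip_width': 0.08516494693715569}
```

View pics/scene0.png

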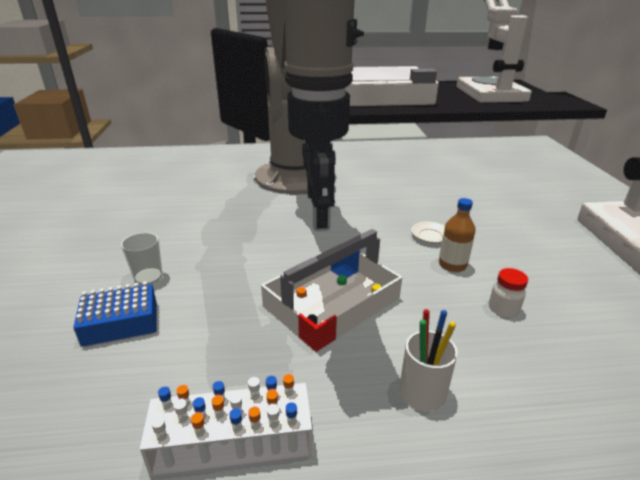

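View pics/wrist0.png

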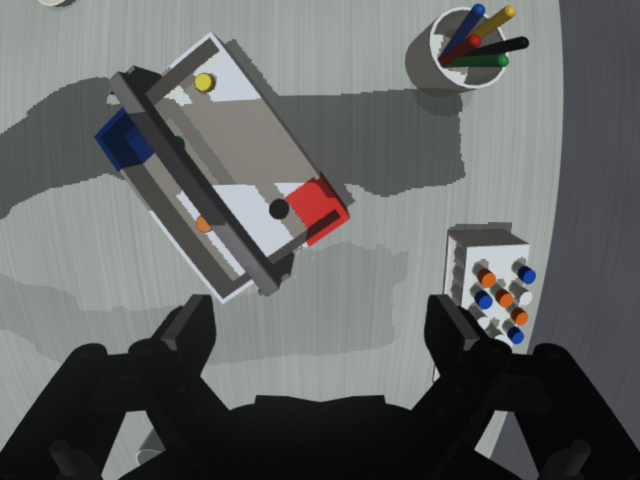

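The wrist view shows the tray's wall corners at about blue (97,137), (212,35), red (348,215) and (222,302). The bar runs from about (124,78) to (272,288). In the scene view the bottle (457,265), dish (428,235), jar (508,312), pen cup (427,400), rack, tip box and beaker stand around it.

```bash
python3 - <<'E'
from h import *
d=np.load('pics/wrist0.png.npy',allow_pickle=True).item()
c=np.array([onz(d,*p,.05,True)[:2] for p in [(97,137),(212,35),(348,215),(222,302)]])
print('corners',c.round(3),'mean',c.mean(0).round(4)); 
print('sides',[np.linalg.norm(c[i]-c[(i+1)%4]).round(3) for i in range(4)])
b=np.array([onz(d,*p,.117,True)[:2] for p in [(124,78),(272,288)]])
print('bar',b.round(3),b.mean(0),np.linalg.norm(b[0]-b[1]),'yaw+x',np.degrees(np.arctan2(*(b[0]-b[1])[::-1])))
x=c[0]+c[1]-c[2]-c[3]; print('yaw walls',np.degrees(np.arctan2(x[1],x[0])))
s=np.load('pics/scene0.png.npy',allow_pickle=True).item()
for n,p in dict(dish=(428,240),bottle=(456,268),jar=(507,313),cup=(426,403),tipbox=(118,335),beaker=(148,280),rackL=(150,470),rackR=(312,455),redbot=(319,348)).items(): print(n,onz(s,*p,0)[:2].round(3))
E
```

```text
corners [[ 0.459  0.079]
 [ 0.581  0.163]
 [ 0.7   -0.001]
 [ 0.579 -0.088]] mean [0.5797 0.0382]
sides [np.float64(0.148), np.float64(0.203), np.float64(0.149), np.float64(0.206)]
bar [[ 0.53   0.12 ]
 [ 0.639 -0.042]] [0.58485059 0.03882853] 0.19559598445828394 yaw+x 123.90393683955791
yaw walls 125.8874506103902
dish [0.379 0.284]
bottle [0.492 0.309]
jar [0.636 0.351]
cup [0.812 0.145]
tipbox [ 0.629 -0.335]
beaker [ 0.476 -0.318]
rackL [ 0.877 -0.229]
rackR [ 0.876 -0.026]
redbot [0.69  0.002]
```

Call:
apply_moves(
  rows=[
    [[0.04,-0.1,0.05],[0,0,-0.05]],
    [[0.08,-0.2,0.1],[0,0,-0.1]],
    [[0.12,-0.3,0.15],[0,0,-0.15]],
    [[0.154,-0.366,0.2],[0,0,-0.194]],
    [[0.154,-0.366,0.2],[0,0,-0.194]],
    [[0.154,-0.366,0.2],[0,0,-0.194]],
  ],
  jaw=1,
  newtons=110,
)

```text
clock: 0.85
tcp_pos: [0.5845, 0.038, 0.2068]
orientation: [1.457, 2.782, 0.001]
contact_force: [1.1, 0.3, -0.1]
grip_width: 0.0854
gripper_force: 0.0
```

```bash
python3 - <<'E'
from h import *
snap('wrist','wrist1.png'); o=telemetry.get_obs(); print(o['clock'],o['tcp_pos'],o['orientation'],o['joints'])
E
```

```text
0.9 [0.58469403 0.03794114 0.20689862] [1.45611336e+00 2.78224641e+00 8.93613495e-04] [-0.07002965  0.38694841 -0.12908931  1.81760299  0.06070124  0.93942317
  0.38101883]
```

View pics/wrist1.png

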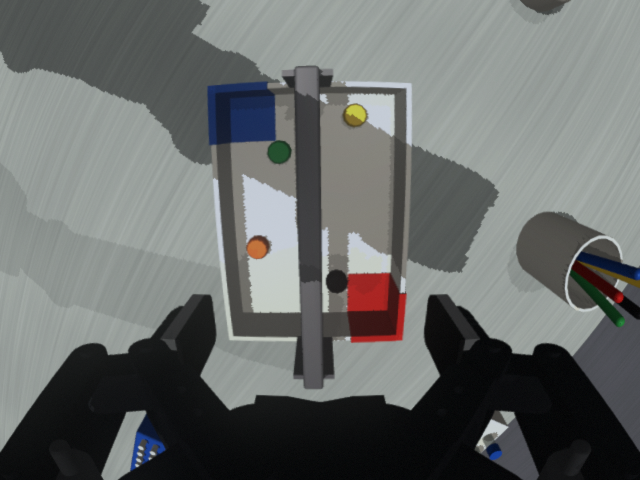

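The bar now runs nearly along tool x, with its top ends at (307,67) and (313.5,388), between the fingers. The wall-top corners are at (209,86), (411,83), (404,341) and (230,340).

```bash
python3 - <<'E'
from h import *
d=np.load('pics/wrist1.png.npy',allow_pickle=True).item()
b=np.array([onz(d,*p,.117,True)[:2] for p in [(307.5,67),(313.5,388)]])
m=b.mean(0);print(b,m,np.linalg.norm(b[0]-b[1]),np.degrees(np.arctan2(*(b[0]-b[1])[::-1])))
c=np.array([onz(d,*p,.05,True)[:2] for p in [(209,86),(411,83),(404,341),(230,340)]]);print(c.mean(0))
x=c[0]+c[1]-c[2]-c[3]; print(np.degrees(np.arctan2(x[1],x[0])),[np.linalg.norm(c[i]-c[(i+1)%4]).round(3) for i in range(4)])
T=R.from_rotvec(telemetry.get_obs()['orientation']).as_matrix(); print(T.round(3))
for q in (m,c.mean(0)): print('shift tool mm',T.T@(np.r_[q,.111]-telemetry.get_obs()['tcp_pos'])*1000)
E
```

```text
[[ 0.51916479  0.12302008]
 [ 0.63846454 -0.04494477]] [0.57881466 0.03903765] 0.20602092695882332 125.38488970830528
[0.57992475 0.03854556]
126.12649856979091 [np.float64(0.149), np.float64(0.213), np.float64(0.152), np.float64(0.21)]
[[-0.57   0.822  0.001]
 [ 0.822  0.57  -0.   ]
 [-0.001  0.001 -1.   ]]
shift tool mm [ 4.3409411  -4.31397697 95.8898394 ]
shift tool mm [ 3.30388879 -3.68234117 95.89151269]
```

Call:
apply_moves(
  rows=[
    [[0.016,-0.016,0.1],[0,0,-0.005]],
    [[0.016,-0.016,0.2],[0,0,-0.005]],
    [[0.016,-0.016,0.3],[0,0,-0.005]],
    [[0.016,-0.016,0.36],[0,0,-0.005]],
    [[0.016,-0.016,0.384],[0,0,-0.005]],
    [[0.016,-0.016,0.384],[0,0,-0.005]],
  ],
)

```text
clock: 1.65
tcp_pos: [0.5784, 0.0394, 0.1105]
orientation: [1.431, 2.796, 0.0]
contact_force: [0.3, 0.0, 0.0]
grip_width: 0.0853
gripper_force: 0.0
```

Call:
apply_moves(
  rows=[
    [[0,0,0],[0,0,0]],
    [[0,0,0],[0,0,0]],
    [[0,0,0],[0,0,0]],
    [[0,0,0],[0,0,0]],
    [[0,0,0],[0,0,0]],
    [[0,0,0],[0,0,0]],
    [[0,0,0],[0,0,0]],
    [[0,0,0],[0,0,0]],
  ],
  jaw=-1,
  newtons=110,
)

```text
clock: 2.65
tcp_pos: [0.5776, 0.0392, 0.1103]
orientation: [-1.431, -2.796, 0.001]
contact_force: [-4.1, -2.0, 5.1]
grip_width: 0.0124
gripper_force: 107.9
```

Call:
apply_moves(
  rows=[
    [[0,0,-0.02],[0,0,0]],
    [[0,0,-0.07],[0,0,0]],
    [[0,0,-0.15],[0,0,0]],
    [[0,0,-0.25],[0,0,0]],
    [[0,0,-0.36],[0,0,0]],
    [[0,0,-0.47],[0,0,0]],
    [[0,0,-0.57],[0,0,0]],
    [[0,0,-0.65],[0,0,0]],
    [[0,0,-0.7],[0,0,0]],
    [[0,0,-0.72],[0,0,0]],
  ],
)

```text
clock: 3.9
tcp_pos: [0.5781, 0.0397, 0.2911]
orientation: [1.43, 2.796, 0.001]
contact_force: [-0.1, -0.1, -3.9]
grip_width: 0.0124
gripper_force: 107.4
```

Call:
apply_moves(
  rows=[
    [[0,0,0],[0,0,0]],
    [[0,0,0],[0,0,0]],
    [[0,0,0],[0,0,0]],
    [[0,0,0],[0,0,0]],
  ],
)

```text
clock: 4.4
tcp_pos: [0.5778, 0.0395, 0.2899]
orientation: [-1.43, -2.796, 0.001]
contact_force: [-0.3, -0.4, -3.3]
grip_width: 0.0124
gripper_force: 107.4
```

```bash
python3 - <<'E'
from h import *
a=snap('scene','s2.png')['frame']; b=snap('wrist','w2.png')['frame']
cv2.imwrite('pics/both2.png',cv2.resize(np.vstack([a,b])[:,:,::-1],(450,600),interpolation=cv2.INTER_AREA)) if 0 else cv2.imwrite('pics/both2.png',np.hstack([a[100:400,150:550],b[0:400:1,120:520][:300]])[:,:,::-1])
E
```

```text
(no output)
```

View pics/both2.png

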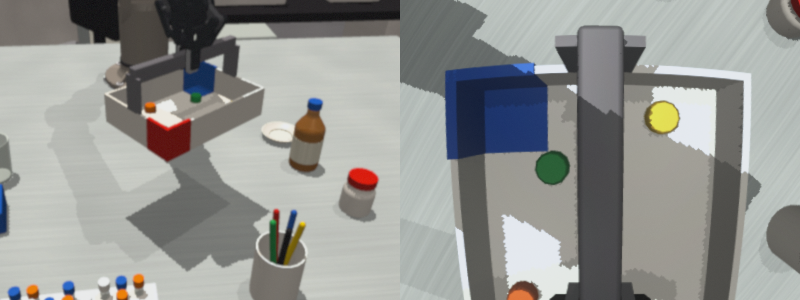

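The scene and wrist views show the tray lifted level with the caps in place. Next I tip it towards red, which is a turn about tool (+x,+y).

Call:
apply_moves(
  rows=[
    [[0,0,0],[0.008,0.008,0]],
    [[0,0,0],[0.02,0.02,0]],
    [[0,0,0],[0.035,0.035,0]],
    [[0,0,0],[0.05,0.05,0]],
    [[0,0,0],[0.065,0.065,0]],
    [[0,0,0],[0.08,0.08,0]],
    [[0,0,0],[0.092,0.092,0]],
    [[0,0,0],[0.1,0.1,0]],
    [[0,0,0],[0.102,0.102,0]],
    [[0,0,0],[0.102,0.102,0]],
  ],
)

```text
clock: 5.75
tcp_pos: [0.578, 0.0395, 0.2903]
orientation: [-1.232, -2.408, 0.191]
contact_force: [-0.0, -0.4, -4.2]
grip_width: 0.0125
gripper_force: 107.5
```

Call:
apply_moves(
  rows=[
    [[0,0,0],[0,0,0]],
    [[0,0,0],[0,0,0]],
    [[0,0,0],[0,0,0]],
    [[0,0,0],[0,0,0]],
    [[0,0,0],[0,0,0]],
    [[0,0,0],[0,0,0]],
    [[0,0,0],[0,0,0]],
    [[0,0,0],[0,0,0]],
  ],
)

```text
clock: 6.75
tcp_pos: [0.5779, 0.0395, 0.2903]
orientation: [-1.231, -2.407, 0.192]
contact_force: [0.1, 0.6, -4.1]
grip_width: 0.0125
gripper_force: 107.5
```

```bash
cat > look.py <<'E'
from h import *; import sys
k=sys.argv[1]
a=snap('scene','s%s.png'%k)['frame']; b=snap('wrist','w%s.png'%k)['frame']
cv2.imwrite('pics/both%s.png'%k,np.hstack([a[60:400,200:500],b[0:340,120:520]])[:,:,::-1])
o=telemetry.get_obs(); T=R.from_rotvec(o['orientation']).as_matrix(); print(o['clock'],'tray x,y,z tilt deg',np.degrees(np.arccos([T[2,0],-T[2,1],-T[2,2]])),o['joints'])
E
python3 look.py 3
```

```text
6.85 tray x,y,z tilt deg [71.96557305 71.96798343 25.96333015] [-0.02846581  0.53539518 -0.1287274   1.45176419 -0.07012007  1.59072352
  0.48547149]
```

View pics/both3.png

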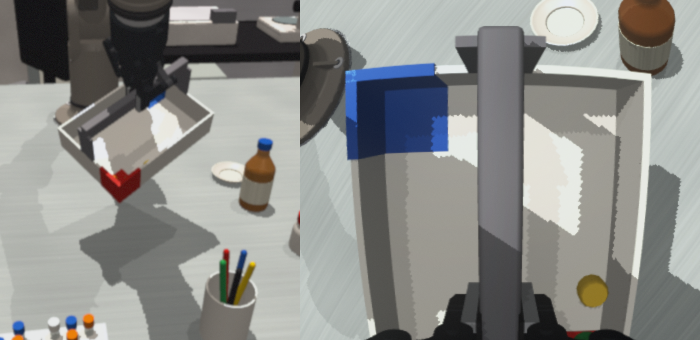

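The tray is tipped towards red. The yellow cap is at wrist pixel (412,290), partway along the right-hand wall, so I'll locate it in the tray frame.

```bash
python3 - <<'E'
from h import *
o=telemetry.get_obs(); T=R.from_rotvec(o['orientation']).as_matrix(); Tt=T@np.diag([1,-1,-1.])
d=np.load('pics/w3.png.npy',allow_pickle=True).item()
org=np.array(o['tcp_pos'])+T@[0,0,.111]
def tray(d,u,v,z,f):
    q=Tt.T@ray(d,u,v,f); p=Tt.T@(np.array(d['origin'])-org); return (p+q*(z-p[2])/q[2])*1000
print('yellow',tray(d,412,288,.016,True),'corner blue wall top',tray(d,167,71,.05,True),tray(d,470,73,.05,True))
s=np.load('pics/s3.png.npy',allow_pickle=True).item(); print('scene yellow?',tray(s,347,220,.016,False))
cv2.imwrite('pics/c3.png',np.hstack([cv2.resize(s['frame'][140:270,250:420],None,fx=2.6,fy=2.6),d['frame'][140:478,260:600]])[:,:,::-1])
E
```

```text
yellow [-24.84200999 -60.27712507  16.        ] corner blue wall top [104.48390565  74.36650845  50.        ] [103.31101734 -76.19186876  50.        ]
scene yellow? [-25.02423369 -51.05864451  16.        ]
```

View pics/c3.png

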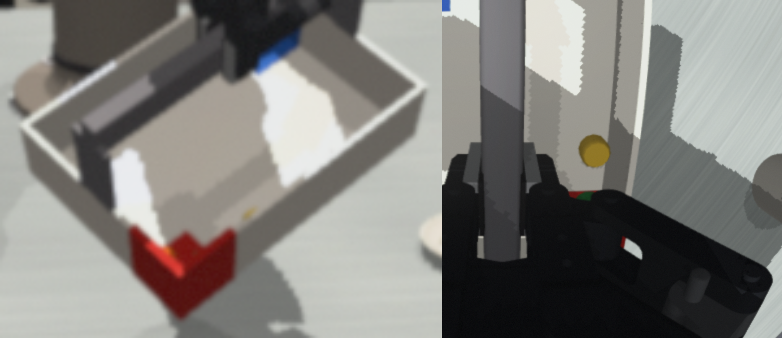

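The yellow cap sits at tray (-25,-60) mm, about 77 mm from the red corner, which is too close to the limit. I'll shift the tilt more towards -x to bunch the caps.

Call:
apply_moves(
  rows=[
    [[0,0,0],[-0.015,0.008,0]],
    [[0,0,0],[-0.03,0.018,0]],
    [[0,0,0],[-0.045,0.028,0]],
    [[0,0,0],[-0.047,0.032,0]],
    [[0,0,0],[-0.047,0.032,0]],
    [[0,0,0],[-0.047,0.032,0]],
    [[0,0,0],[-0.047,0.032,0]],
    [[0,0,0],[-0.047,0.032,0]],
  ],
)

```text
clock: 7.85
tcp_pos: [0.578, 0.0399, 0.2903]
orientation: [-1.272, -2.37, -0.048]
contact_force: [0.3, -0.0, -3.9]
grip_width: 0.0123
gripper_force: 107.5
```

```bash
cat > cap.py <<'E'
from h import *; import sys
k=sys.argv[1]
d=snap('wrist','w%s.png'%k); s=snap('scene','s%s.png'%k)
o=telemetry.get_obs(); T=R.from_rotvec(o['orientation']).as_matrix(); Tt=T@np.diag([1,-1,-1.])
org=np.array(o['tcp_pos'])+T@[0,0,.111]
print(o['clock'],'x,y,z deg',np.degrees(np.arccos([T[2,0],-T[2,1],-T[2,2]])).round(1))
q0=R.from_matrix(T)
L=R.from_rotvec([-1.430,-2.796,.001])
print('turn to level /pi',((q0.inv()*L).as_rotvec()/np.pi).round(3))
hsv=cv2.cvtColor(d['frame'],cv2.COLOR_RGB2HSV)
for n,lo,hi in [('yellow',20,32),('orange',8,17),('green',50,80)]:
    m=cv2.inRange(hsv,(lo,130,40),(hi,255,255)); nn,_,st,ce=cv2.connectedComponentsWithStats(m)
    for i in range(1,nn):
        if st[i,4]>40:
            q=Tt.T@ray(d,*ce[i],True); p=Tt.T@(np.array(d['origin'])-org); x=(p+q*(.013-p[2])/q[2])*1000
            if abs(x[0])<110 and abs(x[1])<80: print(n,ce[i].round(),st[i,4],x.round(),'d red',np.hypot(*(x[:2]+[101,71])).round(),'d blue',np.hypot(*(x[:2]-[101,71])).round())
E
python3 cap.py 4
```

```text
7.95 x,y,z deg [66.4 79.8 25.9]
turn to level /pi [-0.055 -0.133 -0.013]
yellow [408. 321.] 666 [-50. -61.  13.] d red 52.0 d blue 201.0
```

```bash
python3 - <<'E'
from h import *
s=grab_frame('side')['frame']; d=np.load('pics/w4.png.npy',allow_pickle=True).item()['frame'];c=np.load('pics/s4.png.npy',allow_pickle=True).item()['frame']
top=np.hstack([cv2.resize(c[130:280,250:420],(340,300)),d[160:460,230:580]])
cv2.imwrite('pics/c4.png',np.vstack([top,cv2.resize(s,(690,300))[:, :690]])[:,:,::-1])
E
```

```text
(no output)
```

View pics/c4.png

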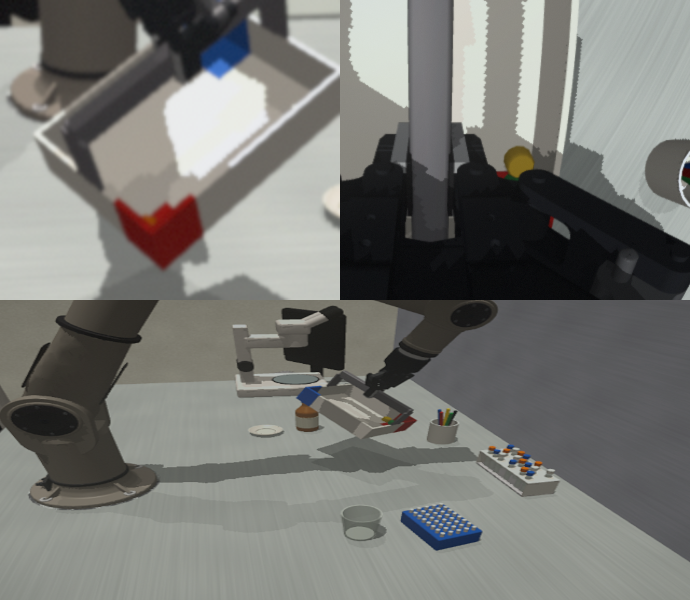

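All three views show the caps gathered at the red corner: orange and yellow are visible there, green sits just beside them, and the rest of the floor is empty. Next is back to level with a hold.

Call:
apply_moves(
  rows=[
    [[0,0,0],[-0.006,-0.014,-0.001]],
    [[0,0,0],[-0.014,-0.034,-0.003]],
    [[0,0,0],[-0.022,-0.054,-0.005]],
    [[0,0,0],[-0.03,-0.074,-0.007]],
    [[0,0,0],[-0.038,-0.094,-0.009]],
    [[0,0,0],[-0.047,-0.114,-0.011]],
    [[0,0,0],[-0.053,-0.128,-0.012]],
    [[0,0,0],[-0.055,-0.133,-0.013]],
    [[0,0,0],[-0.055,-0.133,-0.013]],
    [[0,0,0],[-0.055,-0.133,-0.013]],
  ],
)

```text
clock: 9.25
tcp_pos: [0.5781, 0.0392, 0.2902]
orientation: [-1.429, -2.796, 0.002]
contact_force: [0.8, 0.5, -4.8]
grip_width: 0.0124
gripper_force: 107.5
```

Call:
apply_moves(
  rows=[
    [[0,0,0],[0,0,0]],
    [[0,0,0],[0,0,0]],
    [[0,0,0],[0,0,0]],
    [[0,0,0],[0,0,0]],
  ],
)

```text
clock: 9.75
tcp_pos: [0.578, 0.0395, 0.2903]
orientation: [-1.428, -2.797, 0.002]
contact_force: [0.1, -1.5, -3.2]
grip_width: 0.0125
gripper_force: 107.5
```

```bash
python3 cap.py 5
```

```text
9.85 x,y,z deg [90.  89.9  0.1]
turn to level /pi [-0.  0.  0.]
yellow [408. 321.] 675 [-50. -61.  13.] d red 52.0 d blue 200.0
```

Call:
apply_moves(
  rows=[
    [[0,0,0],[-0.008,-0.008,0]],
    [[0,0,0],[-0.02,-0.02,0]],
    [[0,0,0],[-0.035,-0.035,0]],
    [[0,0,0],[-0.05,-0.05,0]],
    [[0,0,0],[-0.065,-0.065,0]],
    [[0,0,0],[-0.08,-0.08,0]],
    [[0,0,0],[-0.092,-0.092,0]],
    [[0,0,0],[-0.1,-0.1,0]],
    [[0,0,0],[-0.102,-0.102,0]],
    [[0,0,0],[-0.102,-0.102,0]],
  ],
)

```text
clock: 11.1
tcp_pos: [0.5778, 0.0395, 0.2903]
orientation: [1.23, 2.41, 0.19]
contact_force: [-0.1, -0.5, -4.1]
grip_width: 0.0126
gripper_force: 107.7
```

Call:
apply_moves(
  rows=[
    [[0,0,0],[0,0,0]],
    [[0,0,0],[0,0,0]],
    [[0,0,0],[0,0,0]],
    [[0,0,0],[0,0,0]],
    [[0,0,0],[0,0,0]],
    [[0,0,0],[0,0,0]],
    [[0,0,0],[0,0,0]],
    [[0,0,0],[0,0,0]],
  ],
)

```text
clock: 12.1
tcp_pos: [0.5779, 0.0395, 0.2903]
orientation: [1.23, 2.409, 0.191]
contact_force: [0.2, 0.4, -4.1]
grip_width: 0.0125
gripper_force: 107.7
```

Call:
apply_moves(
  rows=[
    [[0,0,0],[0.015,-0.008,0]],
    [[0,0,0],[0.03,-0.018,0]],
    [[0,0,0],[0.04,-0.028,0]],
    [[0,0,0],[0.04,-0.028,0]],
    [[0,0,0],[0.04,-0.028,0]],
    [[0,0,0],[0.04,-0.028,0]],
    [[0,0,0],[0.04,-0.028,0]],
    [[0,0,0],[0.04,-0.028,0]],
    [[0,0,0],[0.04,-0.028,0]],
    [[0,0,0],[0.04,-0.028,0]],
  ],
)

```text
clock: 13.35
tcp_pos: [0.5779, 0.0395, 0.2903]
orientation: [1.265, 2.376, -0.015]
contact_force: [0.5, 0.1, -5.0]
grip_width: 0.0125
gripper_force: 107.7
```

```bash
python3 cap.py 6; cp pics/w6.png pics/v6.png
```

```text
13.45 x,y,z deg [112.9 101.3  25.8]
turn to level /pi [ 0.062  0.129 -0.01 ]
yellow [215. 103.] 856 [90. 60. 13.] d red 231.0 d blue 16.0
orange [217. 169.] 846 [51. 60. 13.] d red 200.0 d blue 52.0
green [210. 136.] 449 [70. 63. 13.] d red 218.0 d blue 31.0
```

View pics/v6.png

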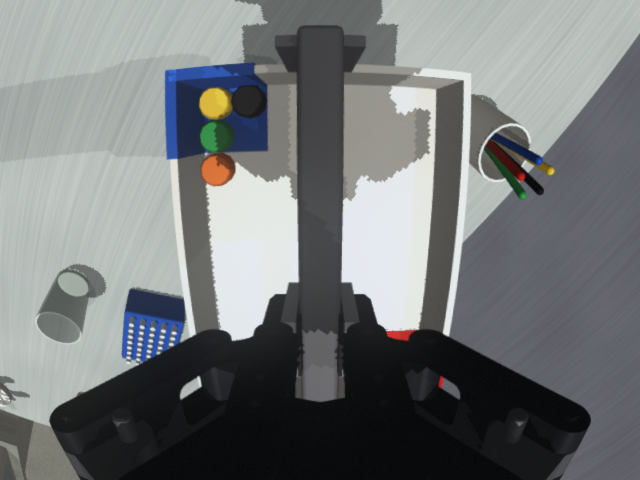

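All four caps are bunched in the blue corner: yellow (215,103), black (248,100), green (216,136) and orange (218,169). The farthest is about 52 mm from the corner, against a 78 mm limit. The tilt is 25.8° and the tray is still.

```bash
python3 -c "
from h import *
print(job.hand_in())"
```

```text
the job is handed in; nothing more can be done
None
```

I handed the job in with the tray held still in the air, tilted about 26° with the blue corner lowest and all four caps gathered there (farthest about 52 mm, limit 78 mm); no verdict came back, and at the red tip I never saw the black cap directly.

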